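# Start the fume extractor under the touch-latch lid

### The arm

A 7-joint arm with a two-finger parallel gripper is mounted at the origin on the work surface. World frame = base frame: x ahead of the robot, y to its left, z up, the work surface at z = 0. Lengths are in m, angles in rad, forces in N, time in s.
With the tool pointing down it reaches from about 0.35 to 0.9 m from the base axis. Payload 7.2 kg.
Tool frame: the origin (TCP) lies on the mounting face of the last link; the fingertips stand 173 mm ahead of it and the grasp point (between the pads) lies 155 mm ahead of it (env.finger_overhang is the distance from the TCP to the fingertips, in m); z points along the fingers, y is the line along which they close (so a half turn about z gives the same grasp; the last joint's range is limited). The gripper opens to 85 mm and grips with 20 to 120 N. Pads are 22 mm wide; open, the fingers measure 114 mm over their backs; the gripper's body (76 mm by 85 mm) begins 54 mm behind the grasp point. The pads swing forward as they close: fully open they stand 13 mm farther back than shut.
Start: joints at [-1.275, 0.411, -0.013, 1.596, 0.006, 1.134, -0.082], TCP at [0.222, 0.584, 0.405] pointing down, gripper open.
Joint ranges: [-2.95, 2.95], [-0.29, 1.99], [-1.47, 1.44], [0.14, 2.54], [-1.03, 4.17], [0.13, 1.85], [-2.86, 2.86]. Speed limits (rad/s): [2.39, 2.39, 3.01, 3.01, 3.14, 3.14, 3.14].

### API

Orientations are given as a unit quaternion [w, x, y, z].
In Python, from rig import env gives the robot as it stands.
- The arm moves only by the shell command python3 -m jog 'ROWS' [FORCE]. ROWS is JSON, a list of rows, each a list of 7 numbers: the shift along the tool's x, y, z in mm, then the turn, a rotation vector about the tool's x, y, z in degrees, then the opening, from 0 (shut) to 1 (fully open). In form: [[tx, ty, tz, wx, wy, wz, claw], ...]. A call has 1 to 20 rows; each row is the pose to reach, as a shift and turn from the pose commanded when the call began, along the tool's axes at that moment; what a row does not reach only later rows make up. A row lasts 1/10 s, in which the tool goes at most 50 mm and 8.59 degrees, less where a joint would pass 70% of its speed; a pose out of reach is approached as far as the arm can. A call with a gripper value outside its range is refused whole. The fingers move at their own pace and stop on an object; FORCE is the grip in N (left out, the last holds). Time passes only in rows, so rows that repeat a pose let the fingers close. It gives the time, the measured TCP pose, the force, the opening and the grip force at its end, in the units of the state.
- env.observe(): the state, without advancing time (a new reading comes with each control period).
- env.get_image(name): name is "scene" or "top" or "wrist"; returns a dict with "image" (420x560x3 uint8, red, green, blue), "z_map" (420x560 float32, m along the optical axis (not along the pixel's ray), 0 where there is no reading), "vfov" (degrees; the focal length in pixels is half the picture's height over the tangent of half this angle, whatever the lens; pixels are square), "cx", "cy" (the principal point, pixels), "R" (3x3) and "t" (3): a world point X has camera coordinates R X + t. Camera axes: x right, y down, z forward; pixel columns grow to the right and rows downward; lengths in m; the calibration is good to about 2 mm. The wrist camera is an equidistant fisheye: a pixel r from the principal point sees the ray r / f radians off the axis. A picture is of the moment at which its call begins.
- env.hand_in(): hands the job in; it is judged then, once.
Trained networks look in the newest picture that a camera, given by its name, has taken for a name from the list of things; names that differ only in an ending like _2 or _b are one class to them, and where a whole thing is asked for, a point or a joint stands for the part that bears it (a point fixed in the world has none). Each returns a list of dicts, best first, with "score" (0 to 1); they miss things now and then, are a little off and sometimes report something else, mostly with a low value. They report only what shows in the picture. A call takes as long as a camera call. They do not tell look-alikes from the thing itself.
- env.find_in(camera, thing): "rect" ([left, top, right, bottom] in pixels, round what is visible of it).
- env.cut_out(camera, thing): "mask" (420x560 bool, what is visible of it) and "rect" ([left, top, right, bottom] in pixels, round what is visible of it).
The state is a dict: "time_s": time; "joint_positions": joint angles; "dq": joint speeds; "joint_efforts": joint torques, N m; "ee_pos": TCP position; "ee_rot": TCP orientation; "wrist_force": force on the tool from outside, world axes, zero at the start; "wrist_torque": the same for the moment, N m; "finger_gap": finger opening in m; "gripper_force": force on a finger pad.
Only numpy, scipy, OpenCV 4.12 (cv2) and the standard library are available. Lean on these libraries where they do the work, as an engineer would, in place of code of your own. Each camera call takes 0.05 s, during which the arm holds its last target. There are 200 camera calls.

### The job

Start the fume extractor: with the fingertips push down the square lid of the square box near its free edge (the one towards the robot) so that its catch lets go and the lid springs up by itself, then press the larger of the two round buttons inside all the way down and let it come up again. Leave the lid standing open, leave the oblong box shut, do not press the small button, and do not pick up or push about any of the loose things on the bench.

Things in the scene. Friction and masses are not known exactly. Their poses are not given: they have to be found in the camera images.
- panel_box: The square plywood box, fixed to the bench: 170 x 170 mm, walls 8 mm thick, 100 mm high. Origin: centre of its underside, on the bench. +z up; -x of the box is the side of the lid's free edge (it faces roughly towards the robot), +x its hinge side, y along the hinge.
- panel_press (a point): Point on the upper face of the square lid, 25 mm in from the middle of its free edge; moves with the lid, an orange-red slab 170 x 170 x 10 mm. Shut, its upper face is level, 116 mm above the bench, with a 6 mm gap all round between its underside and the box walls. Axes as the box's when shut.
- panel_lid (a joint): Square lid's hinge (rad). 0 = shut, held by the catch. Pushing the free edge down makes it negative (stop at -0.036, 6 mm at the edge); at about -0.02 the catch lets go for good (a push of 2 to 4 N at the edge). When the finger leaves, a spring lifts the lid to 1.5, nearly upright, in 2 s. The spring is weak (under 2 N at the edge): a lid pushed back rises again.
- panel_hinge (a point): Middle of the square lid's hinge line, at its far edge, 80 mm on the +x side of the box centre and 106 mm above the bench; fixed to the box. The open lid stands up from here to 275 mm above the bench.
- start_top (a point): Centre of the top of the larger, black button (diameter 36 mm) in the box, ringed by a fixed grey collar (inside diameter 54, outside 62 mm, as high as the button top), 30 mm from the box centre towards the free edge and 35 mm to +y of the box. Top 94 mm above the bench when up (6 mm below the rim of the walls); it moves with the button. Pressed straight down.
- start (a joint): Travel of the larger button (m): 0 up, 0.006 fully down; springs back. Fully down takes 5 N.
- lamp_top (a point): Centre of the top of the small black button (diameter 16 mm, housing 32 mm), beside the larger one, 38 mm to -y of the box centre line, same height. Must not be pressed.
- lamp (a joint): Travel of the small button (m): 0 up, 0.006 down.
- kit_box: The oblong plywood box, fixed: 110 mm (x) x 210 mm (y), walls 100 mm high, otherwise made like the square one, with the same kind of lid (110 x 210 x 10 mm, upper face 116 mm above the bench). Origin: centre of its underside. The two boxes may stand either way round.
- kit_lid (a joint): Hinge of the oblong lid (rad), 0 shut; it has the same catch and must stay shut.
- tin: Bystander, loose on the bench: bare steel tin, diameter 84, height 100 mm. Origin at its underside's centre. To be left alone.
- jar: Bystander, loose on the bench: amber glass jar with white cap, diameter 60, height 90 mm. Origin at its underside's centre. To be left alone.
- sander: Bystander, loose on the bench: cork sanding block 60 x 90 x 30 mm. Origin at its underside's centre. To be left alone.
- tape: Bystander, loose on the bench: roll of paper tape lying flat, outer diameter 90, height 25 mm. Origin at its underside's centre. To be left alone.
- brush: Bystander, loose on the bench: paint brush lying flat, height up to 30 mm. Origin at its underside's centre. To be left alone.
- scraper: Bystander, loose on the bench: scraper lying flat, blade and handle in line, height up to 30 mm. Origin at its underside's centre. To be left alone.
- mug: Bystander, loose on the bench: white mug, diameter 72, height 85 mm. Origin at its underside's centre. To be left alone.
There are look-alikes about, which are no part of the job. Leave any green or purple look-alike of the kit_box alone.

How it is judged:
On the way, in this order (a step that is already met when the one before it is completed fails the run):
1. the free edge of the square lid is pushed in until its catch lets go (value of joint panel_lid below -0.012 rad and contact force between the fingers and panel_lid above 0.3 N).
2. the square lid has sprung up by itself, untouched (value of joint panel_lid above 1.2 rad and contact force between each of the arm, the fingers and panel_lid below 0.1 N), for 0.1 s.
3. the larger button is pressed down (value of joint start above 0.0045 m), for 0.05 s.
At the end, for the whole second after the job is handed in: The square lid stands open (more than 1.2 rad), both buttons are up again (within 1.5 mm), the oblong lid is shut (within 0.05 rad) (value of joint panel_lid above 1.2 rad and value of joint each of start, lamp below 0.0015 m and value of joint kit_lid between -0.02 and 0.05 rad); the robot touches nothing.
It fails at once if the small button is pressed (more than 3 mm) (value of joint lamp above 0.003 m).
It fails at once if the oblong box comes open (value of joint kit_lid above 0.1 rad).
It fails at once if a loose thing on the bench is lifted or shifted by more than 40 mm (distance of any of tin, jar, sander, tape, brush, scraper, mug from where it was at the start of the episode above 0.04 m).
It also fails if it takes over 40 s, if anything falls off the work surface, if the arm or the gripper's body presses on something with over 40 N, if the wrist force passes 120 N, or if a joint passes its speed limit or range.

## Working session

There is one attempt and no reset: what is moved stays moved. The work goes in short steps, Python scripts to look and compute and a shell command to move; the robot and the scene stay as the last step left them, time stands still between calls to the robot, and variables do not carry over. Pictures are saved under pics/ and viewed, at most 10 in all, crops included, and the job is handed in when it is done.

```bash
mkdir -p pics
cat > h.py <<'E'
import numpy as np, cv2
from rig import env
def cloud(g):
    h,w=g["z_map"].shape; f=h/2/np.tan(np.radians(g["vfov"])/2)
    v,u=np.mgrid[:h,:w]; z=g["z_map"]
    X=np.stack([(u-g["cx"])/f*z,(v-g["cy"])/f*z,z],-1)
    return (X-g["t"])@g["R"]
def save(g,n): cv2.imwrite("pics/"+n,g["image"][:,:,::-1])
E
python3 - <<'E'
from h import *
for c in ["scene","top"]:
    g=env.get_image(c); save(g,c+"0.png"); P=cloud(g); np.save(c+".npy",P)
    for t in ["panel_box","panel_press","kit_box","kit_lid"]:
        for d in env.cut_out(c,t)[:3]:
            m=d["mask"]&(g["z_map"]>0); q=P[m]
            print(c,t,round(d["score"],2),np.round(d["rect"]),np.round(np.median(q,0),3) if len(q) else None, np.round(np.percentile(q[:,2],95),3) if len(q) else None)
s=env.observe(); print(s["ee_pos"],s["ee_rot"],s["time_s"],env.finger_overhang)
E
```

```text
scene panel_box 0.78 [176. 192. 250. 281.] [ 0.595 -0.156  0.114] 0.118
scene panel_box 0.36 [177. 193. 251. 248.] [ 0.543 -0.156  0.115] 0.118
scene panel_press 0.58 [174. 194. 252. 248.] [ 0.544 -0.156  0.115] 0.118
scene kit_box 0.92 [287. 194. 386. 266.] [0.611 0.142 0.1  ] 0.117
scene kit_box 0.75 [176. 193. 251. 248.] [ 0.543 -0.155  0.115] 0.118
scene kit_box 0.73 [267. 148. 354. 213.] [0.39  0.117 0.099] 0.117
scene kit_lid 0.81 [288. 192. 383. 234.] [0.566 0.147 0.115] 0.118
scene kit_lid 0.72 [150. 144. 229. 175.] [ 0.288 -0.2    0.115] 0.118
scene kit_lid 0.58 [269. 143. 354. 180.] [0.349 0.123 0.115] 0.118
top panel_box 0.7 [308. 179. 378. 246.] [ 0.527 -0.149  0.115] 0.119
top panel_press 0.85 [308. 178. 378. 242.] [ 0.528 -0.153  0.115] 0.119
top panel_press 0.56 [408. 236. 438. 259.] [ 0.424 -0.382  0.085] 0.092
top panel_press 0.55 [309. 178. 377. 246.] [ 0.526 -0.15   0.115] 0.119
top kit_box 0.89 [206. 257. 284. 306.] [0.341 0.126 0.115] 0.119
top kit_box 0.77 [320. 278. 400. 326.] [ 0.282 -0.193  0.115] 0.119
top kit_box 0.72 [198. 177. 271. 230.] [0.552 0.149 0.115] 0.12
top kit_lid 0.83 [325. 278. 406. 323.] [ 0.279 -0.199  0.115] 0.119
top kit_lid 0.79 [195. 184. 274. 225.] [0.556 0.149 0.116] 0.12
top kit_lid 0.7 [203. 257. 287. 307.] [0.338 0.126 0.115] 0.119
[0.22238237 0.58409134 0.40468194] [-1.79138018e-05  1.80887988e-01  9.83503703e-01  2.58256725e-05] 0.5 0.1734
```

Run:
```python
import cv2,numpy as np
a=cv2.imread("pics/top0.png"); b=cv2.imread("pics/scene0.png")
c=cv2.resize(a[150:350,170:450],None,fx=2.85,fy=2.85,interpolation=cv2.INTER_CUBIC)
cv2.imwrite("pics/topcrop.png",c)
P=np.load("top.npy")
hsv=cv2.cvtColor(a,cv2.COLOR_BGR2HSV)
m=np.zeros(a.shape[:2],bool); m[170:256,298:390]=True
m&=(abs(P[:,:,2]-.116)<.006)
n,l,s,_=cv2.connectedComponentsWithStats(m.astype(np.uint8)); k=1+s[1:,4].argmax(); q=P[l==k][:,:2]
r=cv2.minAreaRect((q*1000).astype(np.float32)); print(r,cv2.boxPoints(r),np.mean(q,0),np.median(hsv[l==k],0))
# tall stuff
for x,y,w,h,A in s[1:]: pass
t=(P[:,:,2]>.02)
n,l,s,_=cv2.connectedComponentsWithStats(t.astype(np.uint8))
for k in range(1,n):
    if s[k,4]>40: q=P[l==k]; print(s[k],q.min(0).round(3),q.max(0).round(3))
```

```text
((529.6582641601562, -153.23745727539062), (170.50746154785156, 170.45187377929688), 0.3208776116371155) [[ 443.9286   -68.4903 ]
 [ 444.88318 -238.93951]
 [ 615.38794 -237.98462]
 [ 614.43335  -67.5354 ]] [ 0.52834987 -0.15291028] [  7. 232. 111.]
[   11    56   130   116 10163] [0.336 0.03  0.02 ] [0.973 0.753 1.295]
[ 331   65   39   46 1319] [ 0.336 -0.249  0.02 ] [0.959 0.03  1.295]
[ 370   71   82   47 2768] [ 0.336 -0.488  0.02 ] [0.939 0.03  1.295]
[ 159   85   96   34 2290] [0.336 0.03  0.02 ] [0.945 0.39  1.295]
[ 438  127  113  121 6655] [ 0.336 -0.756  0.02 ] [0.776 0.03  1.295]
[267 137  11  14  50] [0.736 0.024 0.02 ] [0.778 0.055 0.025]
[342 136  32  22 562] [ 0.336 -0.27   0.02 ] [0.773 0.03  1.295]
[403 159  30  29 237] [ 0.336 -0.445  0.02 ] [0.697 0.03  1.295]
[130 161  33  34 559] [0.336 0.03  0.02 ] [0.694 0.459 1.295]
[ 307  179   68   64 3922] [ 0.336 -0.239  0.02 ] [0.62  0.03  1.295]
[ 196  181   77   45 3186] [0.336 0.03  0.021] [0.618 0.256 1.295]
[123 218  36  31 878] [0.336 0.03  0.02 ] [0.525 0.461 1.295]
[410 237  28  21 455] [ 0.336 -0.419  0.02 ] [0.453 0.03  1.295]
[ 204  257   80   50 3294] [0.277 0.019 0.094] [0.404 0.236 1.295]
[ 320  275   84   51 3495] [ 0.213 -0.307  0.022] [0.351 0.03  1.295]
[   0  324   93   96 4553] [0.168 0.03  0.243] [0.336 0.648 1.295]
[ 233  374  100   46 2424] [-0.023 -0.081  0.02 ] [0.336 0.114 1.295]
```

View pics/scene0.png

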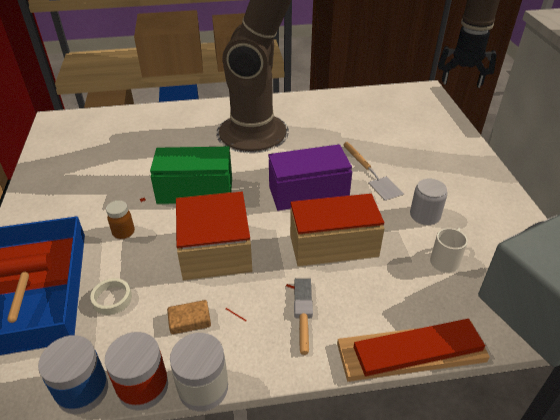

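View pics/topcrop.png

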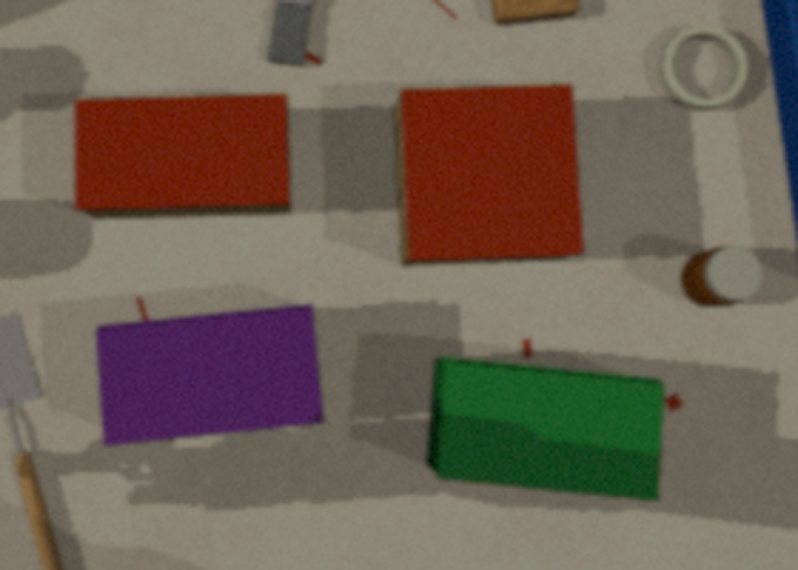

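The only square orange-red lid is in the top view at about (342,210) (enlarged crop (490,175)), and it measures 170 x 170 mm with its upper face at z = 0.116. The other candidates are:
- **Red oblong, top (235,204):** this is the kit_box.
- **Purple, (244,282), and green, (362,302):** both are oblong look-alikes.

So the square box is centred at about (0.530, -0.153) with a yaw near 0. I'm going above its free edge with the fingers shut.

```bash
python3 -m jog '[[-303,-296,0,0,0,0,0],[-303,-296,0,0,0,0,0],[-303,-296,0,0,0,0,0],[-303,-296,0,0,0,0,0],[-303,-296,0,0,0,0,0],[-303,-296,0,0,0,0,0],[-303,-296,0,0,0,0,0],[-303,-296,0,0,0,0,0],[-494,-601,0,0,0,0,0],[-494,-601,0,0,0,0,0],[-494,-601,0,0,0,0,0],[-494,-601,0,0,0,0,0],[-494,-601,0,0,0,0,0],[-494,-601,0,0,0,0,0],[-494,-601,0,0,0,0,0],[-494,-601,0,0,0,0,0],[-494,-601,0,0,0,0,0],[-494,-601,0,0,0,0,0]]' 60
python3 - <<'E'
from h import *
g=env.get_image("wrist"); save(g,"w1.png")
s=env.observe();print(s["ee_pos"],s["ee_rot"],s["finger_gap"],s["wrist_force"])
# project lid corners expected in the fisheye for comparison
f=210/np.tan(np.radians(g["vfov"])/2)
def proj(X):
    c=g["R"]@X+g["t"]; r=np.hypot(c[0],c[1]); th=np.arctan2(r,c[2]); return np.array([g["cx"],g["cy"]])+f*th*c[:2]/r
im=cv2.imread("pics/w1.png")
for dx,dy in [(-85,-85),(-85,85),(85,85),(85,-85),(-60,0)]:
    p=proj(np.array([.5297+dx/1e3,-.153+dy/1e3,.116])); print(p.round()); cv2.circle(im,tuple(int(i) for i in p),3,(255,255,0),1)
p=proj(np.array([.470,-.153,s["ee_pos"][2]-.1734])); cv2.circle(im,tuple(int(i) for i in p),3,(0,255,0),1)
cv2.imwrite("pics/w1o.png",im)
E
```

```text
time_s: 2.3
ee_pos: [0.4701, -0.1538, 0.4046]
ee_rot: [-0.0, 0.182, 0.983, 0.0]
wrist_force: [-0.7, 0.6, -0.2]
finger_gap: -0.0001
gripper_force: 0.0
[ 0.47014568 -0.15277303  0.40452071] [-2.50855603e-04  1.80827781e-01  9.83514717e-01  2.27285426e-04] -0.00020854232986955592 [0.84045825 0.52251168 0.11656367]
[175. 212.]
[364. 141.]
[406. 304.]
[251. 354.]
[277. 204.]
```

View pics/w1o.png

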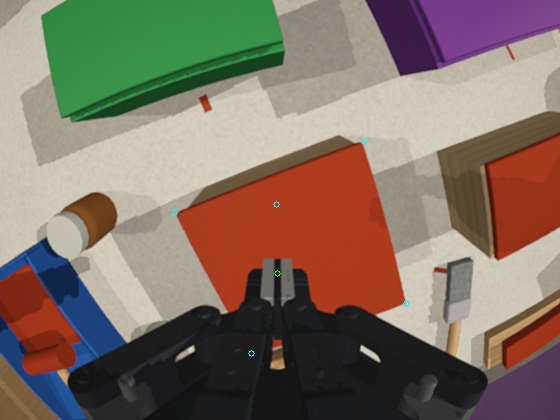

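The predicted lid corners and fingertip position match the wrist picture to within a few pixels: corners at (175,212), (364,141) and (406,304), fingertip at (277,273). I'm pressing now.

```bash
python3 -m jog '[[0,0,50,0,0,0,0],[0,0,90,0,0,0,0],[0,0,108,0,0,0,0],[0,0,113,0,0,0,0],[0,0,116,0,0,0,0],[0,0,118,0,0,0,0],[0,0,119,0,0,0,0],[0,0,120,0,0,0,0],[0,0,120,0,0,0,0],[0,0,120,0,0,0,0]]'
```

```text
time_s: 3.35
ee_pos: [0.4706, -0.1534, 0.2851]
ee_rot: [0.001, 0.181, 0.984, 0.0]
wrist_force: [0.9, 2.1, 2.0]
finger_gap: -0.0002
gripper_force: 1.0
```

```bash
python3 -m jog '[[0,0,-50,0,0,0,0],[0,0,-100,0,0,0,0],[50,-19,-150,0,0,0,0],[93,-36,-200,0,0,0,0],[93,-36,-200,0,0,0,0],[93,-36,-200,0,0,0,0],[93,-36,-200,0,0,0,0],[93,-36,-200,0,0,0,0],[93,-36,-200,0,0,0,0],[93,-36,-200,0,0,0,0],[93,-36,-200,0,0,0,0],[93,-36,-200,0,0,0,0],[93,-36,-200,0,0,0,0],[93,-36,-200,0,0,0,0],[93,-36,-200,0,0,0,0],[93,-36,-200,0,0,0,0],[93,-36,-200,0,0,0,0],[93,-36,-200,0,0,0,0],[93,-36,-200,0,0,0,0],[93,-36,-200,0,0,0,0]]'
python3 -m jog '[[0,0,0,0,0,0,0],[0,0,0,0,0,0,0],[0,0,0,0,0,0,0],[0,0,0,0,0,0,0],[0,0,0,0,0,0,0]]'
python3 - <<'E'
from h import *
for c in ["top","wrist"]:
    g=env.get_image(c); save(g,c+"2.png")
    for t in ["start_top","lamp_top"]:
        for d in env.cut_out(c,t)[:2]:
            v,u=np.nonzero(d["mask"]); print(c,t,round(d["score"],2),np.round(d["rect"]))
            if c=="top": print(np.median(cloud(g)[d["mask"]],0).round(4))
    np.savez(c+"2.npz",**{k:g[k] for k in ["R","t","cx","cy","vfov"]})
a=cv2.imread("pics/top2.png");b=cv2.imread("pics/wrist2.png")
f=210/np.tan(np.radians(g["vfov"])/2)
def proj(X):
    c=g["R"]@X+g["t"]; r=np.hypot(c[0],c[1]); th=np.arctan2(r,c[2]); return np.array([g["cx"],g["cy"]])+f*th*c[:2]/r
p=proj(np.array([.4997,-.118,.094]));print("pred wrist",p.round(1))
cv2.circle(b,tuple(int(i) for i in p.round()),3,(255,255,0),1)
cv2.imwrite("pics/w2o.png",b)
print(env.observe()["ee_pos"])
E
```

```text
time_s: 5.35
ee_pos: [0.3705, -0.1539, 0.4847]
ee_rot: [0.0, 0.181, 0.984, 0.0]
wrist_force: [-0.2, 0.2, -0.1]
finger_gap: 0.0001
gripper_force: 0.0
time_s: 5.85
ee_pos: [0.3705, -0.1539, 0.4847]
ee_rot: [0.0, 0.181, 0.984, 0.0]
wrist_force: [0.5, 0.2, -0.3]
finger_gap: 0.0003
gripper_force: 0.0
wrist start_top 0.73 [327. 253. 351. 277.]
wrist start_top 0.62 [235. 193. 400. 364.]
pred wrist [339.6 262.5]
[ 0.37050432 -0.15390785  0.48467316]
```

View pics/w2o.png

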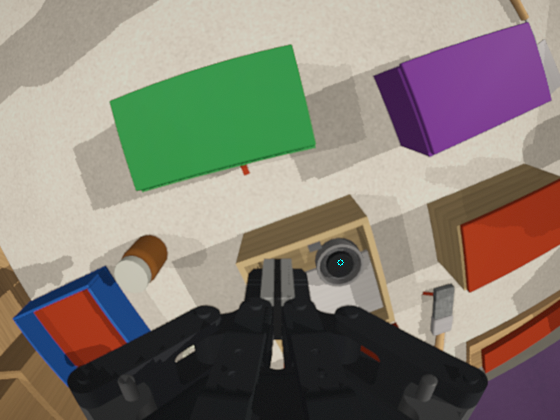

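In the wrist picture the square box stands open, and the larger button with its collar is at (339,265). My prediction was (340,262), about 2 mm off. I'm moving above the button and pressing it.

```bash
python3 -m jog '[[-40,30,0,0,0,0,0],[-80,60,0,0,0,0,0],[-109,80,0,0,0,0,0],[-109,80,50,0,0,0,0],[-109,80,100,0,0,0,0],[-109,80,150,0,0,0,0],[-109,80,190,0,0,0,0],[-109,80,205,0,0,0,0],[-109,80,213,0,0,0,0],[-109,80,218,0,0,0,0],[-109,80,221,0,0,0,0],[-109,80,223,0,0,0,0],[-109,80,224,0,0,0,0],[-109,80,224,0,0,0,0],[-109,80,224,0,0,0,0]]'
```

```text
time_s: 7.65
ee_pos: [0.5009, -0.118, 0.2615]
ee_rot: [0.001, 0.181, 0.983, 0.0]
wrist_force: [-3.3, 0.5, 4.4]
finger_gap: -0.0001
gripper_force: 2.7
```

```bash
python3 -m jog '[[0,0,1,0,0,0,0],[0,0,2,0,0,0,0],[0,0,2,0,0,0,0],[0,0,2,0,0,0,0]]'
```

```text
time_s: 8.05
ee_pos: [0.5009, -0.1183, 0.2611]
ee_rot: [0.001, 0.181, 0.983, 0.001]
wrist_force: [-9.3, 1.8, 25.9]
finger_gap: 0.0003
gripper_force: 13.2
```

The button has bottomed out: the tip is at 0.088 m and the force rose steeply. I'm retreating.

```bash
python3 -m jog '[[0,0,-20,0,0,0,0],[0,0,-70,0,0,0,0],[0,0,-120,0,0,0,0],[0,0,-170,0,0,0,0],[0,0,-220,0,0,0,0],[50,-19,-225,0,0,0,0],[93,-36,-225,0,0,0,0],[93,-36,-225,0,0,0,0],[93,-36,-225,0,0,0,0],[93,-36,-225,0,0,0,0]]'
python3 - <<'E'
from h import *
g=env.get_image("scene"); save(g,"s3.png"); P=cloud(g)
m=np.zeros((420,560),bool); m[90:285,165:265]=True
h=cv2.cvtColor(g["image"],cv2.COLOR_RGB2HSV); m&=(P[:,:,2]>.12)&(P[:,:,2]<.3)&(P[:,:,0]>.5)&(abs(P[:,:,1]+.153)<.1)
print(P[m].min(0),P[m].max(0))
E
```

```text
time_s: 9.05
ee_pos: [0.4018, -0.1183, 0.4843]
ee_rot: [0.001, 0.181, 0.984, 0.0]
wrist_force: [0.3, -0.7, 0.7]
finger_gap: 0.0001
gripper_force: 0.0
[ 0.57305457 -0.23920186  0.12003761] [ 0.6301151  -0.06897984  0.27837068]
```

View pics/s3.png

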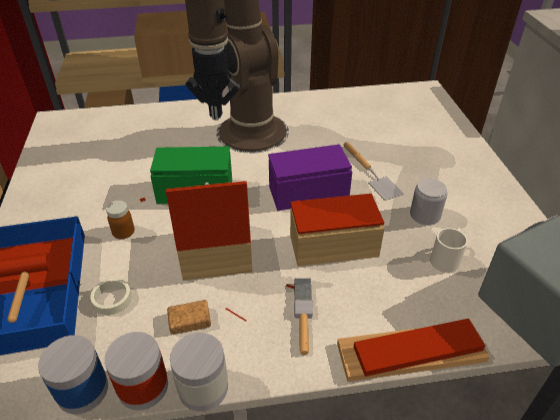

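The square lid stands upright at (210,215) with its top at 0.278 m. The oblong lid is shut at (337,215), the loose things haven't moved, and the arm is clear.

```bash
python3 -c "
from rig import env
print(env.hand_in())"
```

```text
the job is handed in; nothing more can be done
None
```

I handed the job in at about 9 s of the 40 s allowed: the square lid sprang up and stands open, the larger button was pressed to its stop and released, and the oblong box and loose things look untouched; the hand-in returned no verdict, and I took no close-up of the buttons after the press.

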